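Reset the tripped breakers in order

TASK

The bench breakers have tripped: with a fingertip, lightly push in the popped-out buttons of the plug-in breakers in the rack, one after another: first the large round one, then the long bar-shaped one, then the square one, each right home before you push the next. Leave the small round button standing out. Do not lift or carry anything: the breakers stay seated in the rack and the loose parts round it stay where they lie.

Things in the scene. Friction and masses are not known exactly. Their poses are not given: they have to be found in the camera images.
- rack: open dark steel rack fixed to the bench, 78 mm (x) by 287 mm (y) with short feet at the ends; floor 4 mm thick, walls 26 mm high; four bays in a row along its y, 71 mm apart. Origin: centre of the underside, z up. Each bay holds one breaker, in any order.
- round_breaker: plug-in breaker with the large round black button: grey block 64 x 64 mm, 54 mm high, 0.25 to 0.5 kg, standing loose in a bay with 2 mm play. Origin: centre of its underside (4 mm above the bench), z up.
- round_cap_top (a point): centre of the top face of the large round black button, a disc 44 mm across. The top stands 26 to 23 mm above the block when popped out (about 84 to 81 mm above the bench) and 14 mm above it when right home (about 72 mm above the bench).
- round_cap (a joint): travel of the round button straight down, m: 0 to 0.003 as found (popped out), 0.012 fully home against its stop. Moves against a friction of about 3 N, no spring: it stays where it is left.
- bar_breaker: plug-in breaker with the long narrow bar-shaped black button: grey block 64 x 64 mm, 54 mm high, 0.25 to 0.5 kg, standing loose in a bay with 2 mm play. Origin: centre of its underside (4 mm above the bench), z up.
- bar_cap_top (a point): centre of the top face of the long narrow bar-shaped black button, 48 mm (breaker's y) by 14 mm (breaker's x). The top stands 26 to 23 mm above the block when popped out (about 84 to 81 mm above the bench) and 14 mm above it when right home (about 72 mm above the bench).
- bar_cap (a joint): travel of the bar button straight down, m: 0 to 0.003 as found (popped out), 0.012 fully home against its stop. Moves against a friction of about 3 N, no spring: it stays where it is left.
- square_breaker: plug-in breaker with the square black button: grey block 64 x 64 mm, 54 mm high, 0.25 to 0.5 kg, standing loose in a bay with 2 mm play. Origin: centre of its underside (4 mm above the bench), z up.
- square_cap_top (a point): centre of the top face of the square black button, 32 x 32 mm. The top stands 26 to 23 mm above the block when popped out (about 84 to 81 mm above the bench) and 14 mm above it when right home (about 72 mm above the bench).
- square_cap (a joint): travel of the square button straight down, m: 0 to 0.003 as found (popped out), 0.012 fully home against its stop. Moves against a friction of about 3 N, no spring: it stays where it is left.
- small_breaker: plug-in breaker with the small round black button: grey block 64 x 64 mm, 54 mm high, 0.25 to 0.5 kg, standing loose in a bay with 2 mm play. Origin: centre of its underside (4 mm above the bench), z up.
- small_cap_top (a point): centre of the top face of the small round black button, 18 mm across; to be left standing out. The top stands 26 to 23 mm above the block when popped out (about 84 to 81 mm above the bench) and 14 mm above it when right home (about 72 mm above the bench).
- small_cap (a joint): travel of the small round button straight down, m: 0 to 0.003 as found (popped out), 0.012 fully home against its stop. Moves against a friction of about 3 N, no spring: it stays where it is left.
- gear: dark toothed gear 68 mm across, 26 mm high, lying flat behind the rack; loose, to be left alone. Origin: centre of its underside.
- nut: brass-coloured hexagon nut 46x52 mm, 24 mm high, lying behind the rack; loose, to be left alone. Origin: centre of its underside.
- marker_pen: marker pen 132 mm long, 15 mm thick, lying in front of the rack (its length along its own y); loose, to be left alone. Origin: centre of its underside.
- bearing: ball bearing 68 mm across, 20 mm high, to the left of the rack; loose, to be left alone. Origin: centre of its underside.
- bush: bronze flanged bush 54 mm across, 50 mm high, to the right of the rack; loose, to be left alone. Origin: centre of its underside.

How it is judged (in metres and radians):
On the way, in this order (a step that is already met when the one before it is completed fails the run):
1. large round button pushed home (value of joint round_cap above 0.0095 m), for 0.2 s.
2. bar-shaped button pushed home (value of joint bar_cap above 0.0095 m), for 0.2 s.
3. square button pushed home (value of joint square_cap above 0.0095 m), for 0.2 s.
At the end, for the whole second after the job is handed in: The large round, bar-shaped and square buttons are home (travel over 9.5 of 12 mm), the small round one still stands out (under 6 mm), all four breakers are seated upright in the rack, and the loose parts lie within 20 mm of where they were (value of joint each of round_cap, bar_cap, square_cap above 0.0095 m and value of joint small_cap below 0.006 m and z of each of round_breaker, bar_breaker, square_breaker, small_breaker in the frame of rack below 0.01 m and angle between each of round_breaker, bar_breaker, square_breaker, small_breaker's own z axis and vertical below 0.15 rad and distance of each of gear, nut, marker_pen, bearing, bush from where it was at the start of the episode below 0.02 m); the robot touches nothing.
It fails at once if out of order: a button pushed past 6 mm before the one before it in the order is home ((value of joint bar_cap above 0.006 m and not (value of joint round_cap above 0.0095 m)) or (value of joint square_cap above 0.006 m and not (value of joint bar_cap above 0.0095 m))).
It fails at once if small round button pushed (past 6 mm) (value of joint small_cap above 0.006 m).
It fails at once if a breaker leaned on with more than 30 N (contact force between the fingers and round_breaker above 30 N or contact force between the fingers and bar_breaker above 30 N or contact force between the fingers and square_breaker above 30 N or contact force between the fingers and small_breaker above 30 N).
It fails at once if a breaker lifted or tipped out of its seat (not (z of each of round_breaker, bar_breaker, square_breaker, small_breaker in the frame of rack below 0.01 m and angle between each of round_breaker, bar_breaker, square_breaker, small_breaker's own z axis and vertical below 0.15 rad)).
It fails at once if a loose part carried or knocked more than 20 mm (not (distance of each of gear, nut, marker_pen, bearing, bush from where it was at the start of the episode below 0.02 m)).
It also fails if it takes over 48 s, if anything falls off the work surface, if the arm or the gripper's body presses on something with over 40 N, if the wrist force passes 120 N, or if a joint passes its speed limit or range.

ROBOT

A 6-joint arm with a two-finger parallel gripper is mounted at the origin on a cart in front of the work surface, level with it; the furniture and walls round the work are solid. World frame = base frame: x ahead of the robot, y to its left, z up, the work surface at z = 0. Lengths are in m, angles in degrees, forces in N, time in s.
With the tool pointing down it reaches from about 0.25 to 0.725 m from the base axis. Payload 9.7 kg.
Tool frame: the origin (TCP) lies midway between the tips of the shut fingers; the grasp point (between the pads) lies behind it (manip.grip_depth is the z of the grasp point in the tool frame, in m); z points along the fingers, y is the line along which they close (so a half turn about z gives the same grasp; the last joint's range is limited). The gripper opens to 85 mm and grips with 20 to 120 N. Pads are 22 mm wide; open, the fingers measure 114 mm over their backs; the gripper's body (76 mm by 85 mm) begins 54 mm behind the grasp point. The pads swing forward as they close: fully open they stand 13 mm farther back than shut.
Start: joints at [70.187, 4.979, 10.078, 95.1, 0, 90], TCP at [0.186, 0.517, 0.231] pointing down, gripper open.
Joint ranges: [-179.16, 179.16], [-48.56, 103.87], [-65.8, 70.77], [-126.05, 130.52], [-82.76, 87.17], [-180, 180]. Speed limits (degrees/s): [127.2, 127.2, 147.25, 180, 180, 180].

INTERFACE

Orientations are given as a 3x3 rotation matrix whose columns are the frame's x, y, z axes.
In Python, from plant import manip, optics, ticket gives the robot as it stands.
- The arm moves only by the tool move_arm, never from a script. Its argument "motion" is a list that holds one entry, the list of rows, each a list of 7 numbers: the turn, a rotation vector about the tool's x, y, z each as a share of pi rad, from -1 to 1, then the shift along the tool's x, y, z each as a share of 10 cm, from -1 to 1, then the gripper's target within -1 to 1 (shut at 1, half-way at 0, fully open at -1). In form: [[[ax, ay, az, x, y, z, hand], ...]]. A call has 1 to 5 rows; each row shifts and turns the commanded pose from where the row before left it, along the tool's axes as they then stand; what a row does not reach is not made up. A row lasts 1/8 s, in which the tool goes at most 62.5 mm and 10.7 degrees, less where a joint would pass 70% of its speed; a pose out of reach is approached as far as the arm can. A call with a number of a shift or a turn outside -1 to 1 is refused whole. A call with a gripper value outside its range is refused whole. The fingers move at their own pace and stop on an object; the grip force is fixed at half the most. Time passes only in rows, so rows that do not move let the fingers close. It gives the time, the measured TCP pose, the force, the opening and the grip force at its end, in the units of the state.
- manip.read_state(): the state, without advancing time (a new reading comes with each control period).
- optics.grab_frame(name): name is "side" or "top" or "wrist"; returns the picture (384x512x3 uint8, blue, green, red); there is no depth.
- optics.camera_model(name): a dict with "fovy" (degrees; the focal length in pixels is half the picture's height over the tangent of half this angle, whatever the lens; pixels are square), "cx", "cy" (the principal point, pixels), "rvec" (rotation vector, rad) and "tvec" (3), from world to camera coordinates, as OpenCV has them. Camera axes: x right, y down, z forward; pixel columns grow to the right and rows downward; lengths in m; the calibration is good to about 2 mm. A picture is of the moment at which its call begins: read the wrist's pose just before it. camera_model takes no time and is no camera call; for the wrist camera it gives the pose at the moment of the call.
- ticket.close_job(): hands the job in; it is judged then, once.
The state is a dict: "clock": time; "q": joint angles; "qvel": joint speeds; "joint_efforts": joint torques, N m; "ee_pos": TCP position; "ee_rot": TCP orientation; "force": force on the tool from outside, world axes, zero at the start; "ft_torque": the same for the moment, N m; "gripper_width": finger opening in m; "gripper_force": force on a finger pad.
Only numpy, scipy, OpenCV 4.12 (cv2) and the standard library are available. Lean on these libraries where they do the work, as an engineer would, in place of code of your own. Each camera call takes 0.05 s, during which the arm holds its last target. There are 200 camera calls.

## Working session

There is one attempt and no reset: what is moved stays moved. The work goes in short steps, Python scripts to look and compute and a tool call to move; the robot and the scene stay as the last step left them, time stands still between calls to the robot, and variables do not carry over. Pictures are saved under pics/ and viewed, at most 10 in all, crops included, and the job is handed in when it is done.

Besides the shell and the picture viewer there is one more tool, called as name([rows], argument=value, ...), one row to a line, values as JSON. move_arm: Moves the arm, as the interface text tells. Its arguments: {"type":"object","properties":{"motion":{"type":"array"}},"required":["motion"]}

```bash
mkdir -p pics
python3 - <<'E'
from plant import manip, optics
import cv2,numpy as np
s=manip.read_state();print(s['clock'],s['ee_pos'],np.round(s['ee_rot'],3),s['gripper_width'],manip.grip_depth,s['force'])
for n in('top','side'):
    print(n,optics.camera_model(n)); cv2.imwrite(f'pics/{n}0.png',optics.grab_frame(n))
E
```

```text
0.0 [0.18635772 0.51720757 0.23055118] [[-0.941  0.339 -0.   ]
 [ 0.339  0.941 -0.001]
 [-0.    -0.001 -1.   ]] 0.08545549488022725 -0.0187 [-1.18136842  0.5264602   0.65827288]
top {'fovy': 48.96472583836358, 'cx': 256.5868605199461, 'cy': 194.8051540450258, 'rvec': array([ 2.14258852, -2.16528629,  0.14826066]), 'tvec': array([-0.02697801,  0.56505716,  1.26425149])}
side {'fovy': 42.519345754287144, 'cx': 257.8815772867932, 'cy': 194.2701519620103, 'rvec': array([ 2.27246653,  0.06633655, -0.02191478]), 'tvec': array([-0.57699038,  0.02824947,  1.4706232 ])}
```

View pics/top0.png

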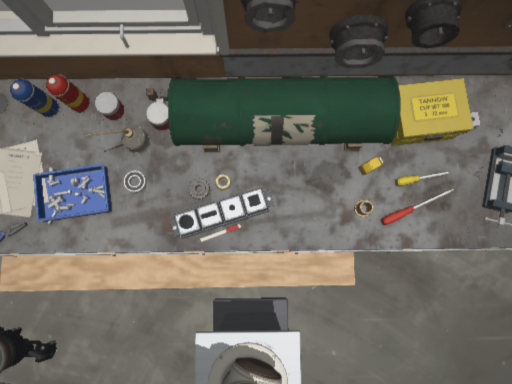

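View pics/side0.png

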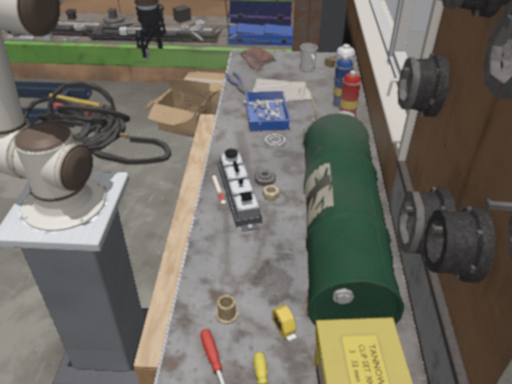

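The top picture shows the rack with, left to right, large round (186,221), bar (209,213), small round (233,207) and square (254,199). I'll enlarge the rack in both views to measure it.

```bash
cat > h.py <<'E'
import cv2,numpy as np
from plant import optics
def cam(n):
    m=optics.camera_model(n); f=192/np.tan(np.radians(m['fovy']/2))
    K=np.array([[f,0,m['cx']],[0,f,m['cy']],[0,0,1]]); R=cv2.Rodrigues(m['rvec'])[0]
    return K,R,np.array(m['tvec']).ravel()
def onz(c,px,z):
    K,R,t=c; d=R.T@np.linalg.solve(K,[*px,1]); o=-R.T@t
    return o+d*(z-o[2])/d[2]
def tri(c1,p1,c2,p2):
    P=[c[0]@np.c_[c[1],c[2]] for c in(c1,c2)]
    X=cv2.triangulatePoints(P[0],P[1],np.float64(p1).reshape(2,1),np.float64(p2).reshape(2,1)).ravel();return X[:3]/X[3]
def proj(c,X): 
    p=c[0]@(c[1]@np.array(X)+c[2]);return p[:2]/p[2]
E
python3 - <<'E'
from h import *
t=cv2.imread('pics/top0.png');s=cv2.imread('pics/side0.png')
a=cv2.resize(t[180:244,164:276],None,fx=7,fy=7,interpolation=cv2.INTER_CUBIC)[:448]
cv2.imwrite('pics/topc.png',a)
cv2.imwrite('pics/sidec.png',cv2.resize(s[140:234,205:285],None,fx=6,fy=6,interpolation=cv2.INTER_CUBIC))
c=cam('top')
for p in [(186,221),(209,213),(233,207),(254,199)]: 
    X=onz(c,p,.082);print(X.round(3),proj(cam('side'),X).round(1))
for p in [(134,181),(200,188),(222,181),(364,208),(220,233),(285,145),(210,150)]:print(p,onz(c,p,.03).round(3))
E
```

```text
[0.483 0.177 0.082] [230.7 152.9]
[0.506 0.109 0.082] [236.1 166.3]
[0.523 0.038 0.082] [239.8 181.3]
[ 0.546 -0.025  0.082] [246.3 195.7]
(134, 181) [0.613 0.349 0.03 ]
(200, 188) [0.589 0.143 0.03 ]
(222, 181) [0.61  0.074 0.03 ]
(364, 208) [ 0.521 -0.365  0.03 ]
(220, 233) [0.449 0.081 0.03 ]
(285, 145) [ 0.724 -0.124  0.03 ]
(210, 150) [0.71  0.112 0.03 ]
```

View pics/topc.png

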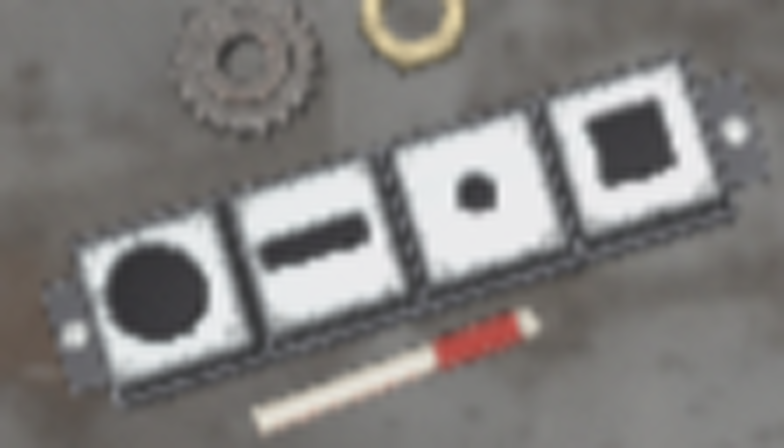

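View pics/sidec.png

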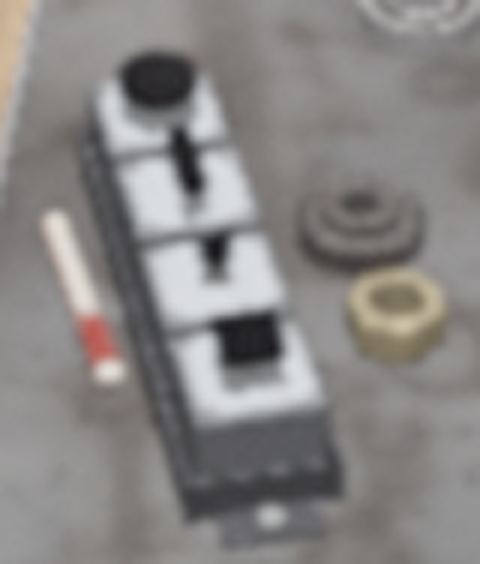

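The enlarged crops put the cap-top centres in the top view at round (186.0,221.1), bar (208.7,214.1), small (231.6,207.0) and square (254.0,200.0). In the side view, round is at about (231.0,153.2) and square at about (246.2,195.1).

Run:
```python
from h import *
from plant import manip
c,s=cam('top'),cam('side')
T=dict(round=(186.0,221.1),bar=(208.7,214.1),small=(231.6,207.0),square=(254.0,200.0))
print(tri(c,T['round'],s,(231,153.2)).round(4),tri(c,T['square'],s,(246.2,195.1)).round(4))
st=manip.read_state();R=np.array(st['ee_rot']);p=np.array(st['ee_pos'])
for k,v in T.items():
    X=onz(c,v,.082);print(k,X.round(4),'from tcp, tool axes mm',(R.T@(X-p)*1e3).round(1));p=X
```

```text
[0.4833 0.1772 0.0804] [ 0.5448 -0.0246  0.0835]
round [0.4825 0.1768 0.082 ] from tcp, tool axes mm [-394.1 -219.8  148.9]
bar [0.5026 0.1098 0.082 ] from tcp, tool axes mm [-41.6 -56.2   0.1]
small [0.523  0.0419 0.082 ] from tcp, tool axes mm [-42.2 -57.    0.1]
square [ 0.5433 -0.0249  0.082 ] from tcp, tool axes mm [-41.7 -55.9   0.1]
```

move_arm([
  [[0, 0, 0, -0.44, -0.244, 0, 1], [0, 0, 0, -0.44, -0.244, 0, 1], [0, 0, 0, -0.44, -0.244, 0, 1], [0, 0, 0, -0.44, -0.244, 0, 1], [0, 0, 0, -0.44, -0.244, 0.1, 1]],
])

```text
clock: 0.72
ee_pos: [0.353, 0.3269, 0.2215]
ee_rot: [[-0.941, 0.339, 0.001], [0.339, 0.941, 0.001], [-0.0, 0.001, -1.0]]
force: [-0.4, 0.4, 0.2]
gripper_width: 0.0001
gripper_force: 0.0
```

move_arm([
  [[0, 0, 0, -0.44, -0.244, 0.2, 1], [0, 0, 0, -0.44, -0.244, 0.2, 1], [0, 0, 0, -0.44, -0.244, 0.2, 1], [0, 0, 0, -0.42, -0.244, 0.2, 1], [0, 0, 0, 0, 0, 0.2, 1]],
])

```text
clock: 1.35
ee_pos: [0.484, 0.1748, 0.12]
ee_rot: [[-0.939, 0.343, -0.001], [0.343, 0.939, -0.001], [0.0, -0.001, -1.0]]
force: [-1.0, -0.1, -0.1]
gripper_width: -0.0003
gripper_force: 0.0
```

Run:
```python
from h import *
from plant import manip
st=manip.read_state();R=np.array(st['ee_rot']);p=np.array(st['ee_pos']);print(st['clock'],p,st['force'],st['gripper_width'],(R.T@(np.array([.4827,.177,.082])-p)*1e3).round(1))
c=cam('wrist');cv2.imwrite('pics/w1.png',optics.grab_frame('wrist'))
print([proj(c,X).round() for X in ([.4827,.177,.082],[.5026,.1098,.082],p)])
```

```text
1.35 [0.48399297 0.1747895  0.12002086] [-1.01618843 -0.1304749  -0.05154758] -0.00027781752463285704 [ 2.   1.7 38. ]
[array([259., 217.]), array([173., 276.]), array([257., 252.])]
```

View pics/w1.png

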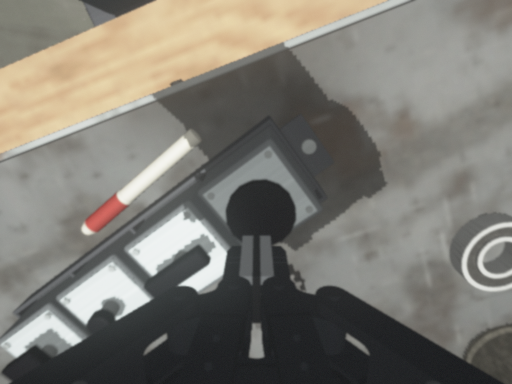

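The wrist picture shows the round cap centred near (261,211) against a predicted (259,217), with the fingertips at (257,250) above it. The estimate agrees to a few mm. Next is the descent, gentle from 86 mm.

move_arm([
  [[0, 0, 0, 0.02, 0.02, 0.15, 1], [0, 0, 0, 0, 0, 0.13, 1], [0, 0, 0, 0, 0, 0.05, 1], [0, 0, 0, 0, 0, 0.02, 1], [0, 0, 0, 0, 0, 0.02, 1]],
])

```text
clock: 2.02
ee_pos: [0.4816, 0.1801, 0.0847]
ee_rot: [[-0.941, 0.339, 0.001], [0.339, 0.941, 0.0], [-0.001, 0.0, -1.0]]
force: [-0.8, -0.5, -0.4]
gripper_width: 0.0001
gripper_force: 0.0
```

move_arm([
  [[0, 0, 0, 0, -0.02, 0.02, 1], [0, 0, 0, 0, 0, 0.02, 1], [0, 0, 0, 0, 0, 0.02, 1], [0, 0, 0, 0, 0, 0.02, 1], [0, 0, 0, 0, 0, 0, 1]],
])

```text
clock: 2.65
ee_pos: [0.4808, 0.1779, 0.0761]
ee_rot: [[-0.941, 0.339, 0.0], [0.339, 0.941, -0.0], [-0.0, -0.0, -1.0]]
force: [0.2, 0.6, 0.5]
gripper_width: 0.0001
gripper_force: 0.4
```

move_arm([
  [[0, 0, 0, 0, 0, 0.01, 1], [0, 0, 0, 0, 0, 0.01, 1], [0, 0, 0, 0, 0, 0, 1]],
])

```text
clock: 3.02
ee_pos: [0.4808, 0.1779, 0.0742]
ee_rot: [[-0.941, 0.339, -0.0], [0.339, 0.941, -0.0], [-0.0, -0.0, -1.0]]
force: [0.7, 0.6, 1.7]
gripper_width: -0.0002
gripper_force: 0.6
```

move_arm([
  [[0, 0, 0, 0, 0, 0.01, 1], [0, 0, 0, 0, 0, 0, 1]],
])

```text
clock: 3.28
ee_pos: [0.4808, 0.1779, 0.0732]
ee_rot: [[-0.941, 0.339, 0.0], [0.339, 0.941, -0.0], [-0.0, -0.0, -1.0]]
force: [1.2, 0.7, 1.8]
gripper_width: -0.0001
gripper_force: 0.7
```

move_arm([
  [[0, 0, 0, 0, 0, 0.01, 1], [0, 0, 0, 0, 0, 0, 1]],
])

```text
clock: 3.52
ee_pos: [0.4808, 0.1779, 0.0722]
ee_rot: [[-0.941, 0.339, 0.0], [0.339, 0.941, -0.0], [-0.0, -0.0, -1.0]]
force: [1.2, 0.4, 0.9]
gripper_width: 0.0
gripper_force: 0.7
```

move_arm([
  [[0, 0, 0, 0, 0, 0.005, 1], [0, 0, 0, 0, 0, 0, 1]],
])

```text
clock: 3.78
ee_pos: [0.4808, 0.1779, 0.072]
ee_rot: [[-0.941, 0.339, 0.0], [0.339, 0.941, 0.0], [-0.0, 0.0, -1.0]]
force: [0.2, -0.6, 5.8]
gripper_width: 0.0
gripper_force: 2.5
```

move_arm([
  [[0, 0, 0, 0, 0, 0.005, 1], [0, 0, 0, 0, 0, 0, 1]],
])

```text
clock: 4.03
ee_pos: [0.4809, 0.1779, 0.072]
ee_rot: [[-0.941, 0.339, 0.001], [0.339, 0.941, 0.0], [-0.0, 0.0, -1.0]]
force: [-2.2, -1.5, 8.4]
gripper_width: -0.0002
gripper_force: 4.4
```

The round button is on its stop: force is rising with z held at 0.072. Next, the bar.

move_arm([
  [[0, 0, 0, 0, 0, -0.26, 1], [0, 0, 0, -0.22, -0.284, 0, 1], [0, 0, 0, -0.215, -0.283, 0, 1], [0, 0, 0, 0, 0, 0, 1], [0, 0, 0, 0, 0, 0, 1]],
])

```text
clock: 4.65
ee_pos: [0.5022, 0.11, 0.0969]
ee_rot: [[-0.941, 0.339, -0.001], [0.339, 0.941, 0.0], [0.001, -0.0, -1.0]]
force: [0.1, -0.3, -1.3]
gripper_width: -0.0
gripper_force: 0.0
```

Run:
```python
from h import *
from plant import manip
st=manip.read_state();R=np.array(st['ee_rot']);p=np.array(st['ee_pos']);print(st['clock'],p,st['force'],(R.T@(np.array([.5026,.1098,.082])-p)*1e3).round(1))
c=cam('wrist');cv2.imwrite('pics/w2.png',optics.grab_frame('wrist'))
print([proj(c,X).round() for X in ([.4827,.177,.072],[.5026,.1098,.082],p)])
```

```text
4.65 [0.50219067 0.11003987 0.09690446] [ 0.08003308 -0.29777965 -1.2540232 ] [-0.5 -0.1 14.9]
[array([362., 160.]), array([256., 239.]), array([257., 252.])]
```

View pics/w2.png

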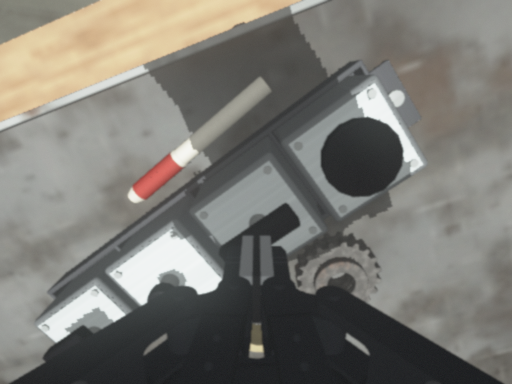

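The wrist picture shows the round cap down at (362,157). The bar runs from (297,212) to about (222,250), centred near (260,231) against a predicted (256,239). I'll shift 2 mm along tool +x and press.

move_arm([
  [[0, 0, 0, 0.02, 0, 0.1, 1], [0, 0, 0, 0, 0, 0.04, 1], [0, 0, 0, 0, 0, 0.03, 1], [0, 0, 0, 0, 0, 0.03, 1], [0, 0, 0, 0, 0, 0.02, 1]],
])

```text
clock: 5.32
ee_pos: [0.5006, 0.1107, 0.0753]
ee_rot: [[-0.941, 0.339, 0.0], [0.339, 0.941, 0.0], [-0.0, 0.0, -1.0]]
force: [-1.9, 0.9, 2.5]
gripper_width: -0.0002
gripper_force: 1.4
```

move_arm([
  [[0, 0, 0, 0, 0, 0.01, 1], [0, 0, 0, 0, 0, 0.005, 1], [0, 0, 0, 0, 0, 0, 1]],
])

```text
clock: 5.7
ee_pos: [0.5008, 0.1105, 0.0738]
ee_rot: [[-0.941, 0.339, 0.0], [0.339, 0.941, -0.0], [-0.0, 0.0, -1.0]]
force: [0.1, 0.7, 2.4]
gripper_width: 0.0002
gripper_force: 0.9
```

move_arm([
  [[0, 0, 0, 0, 0, 0.01, 1], [0, 0, 0, 0, 0, 0.005, 1], [0, 0, 0, 0, 0, 0, 1]],
])

```text
clock: 6.08
ee_pos: [0.5008, 0.1105, 0.0723]
ee_rot: [[-0.941, 0.339, 0.0], [0.339, 0.941, -0.0], [-0.0, 0.0, -1.0]]
force: [-0.4, 0.7, 1.5]
gripper_width: 0.0
gripper_force: 0.9
```

move_arm([
  [[0, 0, 0, 0, 0, 0.005, 1], [0, 0, 0, 0, 0, 0.005, 1], [0, 0, 0, 0, 0, 0, 1]],
])

```text
clock: 6.45
ee_pos: [0.5008, 0.1106, 0.072]
ee_rot: [[-0.941, 0.339, 0.001], [0.339, 0.941, 0.0], [-0.001, 0.0, -1.0]]
force: [-1.0, 0.9, 7.8]
gripper_width: 0.0002
gripper_force: 3.9
```

The bar is on its stop. Next, over the small button to the square one.

move_arm([
  [[0, 0, 0, 0, 0, -0.4, 1], [0, 0, 0, -0.28, -0.38, 0, 1], [0, 0, 0, -0.28, -0.38, 0, 1], [0, 0, 0, -0.29, -0.374, 0, 1], [0, 0, 0, 0, 0, 0.1, 1]],
])

```text
clock: 7.08
ee_pos: [0.5428, -0.0277, 0.1011]
ee_rot: [[-0.94, 0.342, 0.001], [0.342, 0.94, -0.001], [-0.001, -0.001, -1.0]]
force: [1.0, 0.3, 0.2]
gripper_width: 0.0
gripper_force: 0.0
```

move_arm([
  [[0, 0, 0, 0, 0, 0, 1]],
])

```text
clock: 7.2
ee_pos: [0.5413, -0.025, 0.1]
ee_rot: [[-0.941, 0.34, -0.002], [0.34, 0.941, 0.0], [0.002, -0.001, -1.0]]
force: [-0.1, -0.2, -0.0]
gripper_width: 0.0001
gripper_force: 0.0
```

Run:
```python
from h import *
from plant import manip
st=manip.read_state();R=np.array(st['ee_rot']);p=np.array(st['ee_pos']);print(st['clock'],p,st['force'],(R.T@(np.array([.5423,-.0249,.082])-p)*1e3).round(1))
c=cam('wrist');cv2.imwrite('pics/w3.png',optics.grab_frame('wrist'))
print([proj(c,X).round() for X in ([.5026,.1098,.072],[.523,.0419,.082],[.5433,-.0249,.082],p)])
```

```text
7.2 [ 0.54130974 -0.02498628  0.0999835 ] [-0.06642323 -0.17815899 -0.01148356] [-0.9  0.4 18. ]
[array([483.,  79.]), array([367., 166.]), array([258., 238.]), array([257., 252.])]
```

View pics/w3.png

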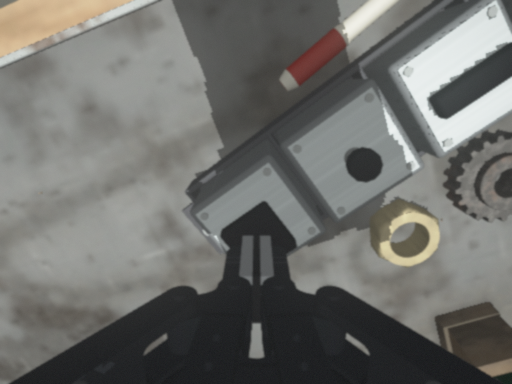

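The wrist picture shows the square cap under the tips, with its visible corners at (265,203) and (295,237). The small cap still stands out at (364,165), well clear. Pressing.

move_arm([
  [[0, 0, 0, 0, 0, 0.12, 1], [0, 0, 0, 0, 0, 0.05, 1], [0, 0, 0, 0, 0, 0.03, 1], [0, 0, 0, 0, 0, 0.03, 1], [0, 0, 0, 0, 0, 0.02, 1]],
])

```text
clock: 7.88
ee_pos: [0.5422, -0.0248, 0.0763]
ee_rot: [[-0.941, 0.339, 0.0], [0.339, 0.941, 0.0], [-0.0, 0.0, -1.0]]
force: [-2.0, 1.5, 4.5]
gripper_width: -0.0001
gripper_force: 1.4
```

move_arm([
  [[0, 0, 0, 0, 0, 0.01, 1], [0, 0, 0, 0, 0, 0.01, 1], [0, 0, 0, 0, 0, 0, 1]],
])

```text
clock: 8.25
ee_pos: [0.5423, -0.025, 0.0742]
ee_rot: [[-0.941, 0.339, 0.0], [0.339, 0.941, -0.0], [-0.0, -0.0, -1.0]]
force: [0.3, 1.7, 1.5]
gripper_width: 0.0001
gripper_force: 0.8
```

move_arm([
  [[0, 0, 0, 0, 0, 0.01, 1], [0, 0, 0, 0, 0, 0.01, 1], [0, 0, 0, 0, 0, 0, 1]],
])

```text
clock: 8.62
ee_pos: [0.5422, -0.025, 0.0722]
ee_rot: [[-0.941, 0.339, 0.0], [0.339, 0.941, -0.0], [-0.0, -0.0, -1.0]]
force: [-0.2, 0.7, 1.3]
gripper_width: 0.0001
gripper_force: 0.7
```

move_arm([
  [[0, 0, 0, 0, 0, 0.005, 1], [0, 0, 0, 0, 0, 0.005, 1], [0, 0, 0, 0, 0, 0, 1]],
])

```text
clock: 9.0
ee_pos: [0.5423, -0.025, 0.072]
ee_rot: [[-0.941, 0.339, 0.001], [0.339, 0.941, -0.0], [-0.001, 0.0, -1.0]]
force: [-2.5, 0.7, 6.6]
gripper_width: 0.0
gripper_force: 3.8
```

move_arm([
  [[0, 0, 0, 0, 0, -0.4, 1], [0, 0, 0, 0, 0, -0.5, 1], [0, 0, 0, 0.4, 0, -0.4, 1], [0, 0, 0, 0.5, 0, 0, 1], [0, 0, 0, 0, 0, 0, 1]],
])

```text
clock: 9.62
ee_pos: [0.4555, 0.0061, 0.2021]
ee_rot: [[-0.941, 0.338, 0.001], [0.338, 0.941, -0.0], [-0.001, 0.0, -1.0]]
force: [0.5, 0.1, 0.3]
gripper_width: 0.0001
gripper_force: 0.0
```

Run:
```python
from h import *
c=optics.grab_frame('wrist');s=optics.grab_frame('side')
a=cv2.resize(s[140:234,205:285],None,fx=4,fy=4,interpolation=cv2.INTER_CUBIC)
cv2.imwrite('pics/end.png',np.hstack([cv2.resize(c,(440,330)),cv2.copyMakeBorder(a[:330],0,max(0,330-a.shape[0]),0,0,0)]))
```

```text
(no output)
```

View pics/end.png

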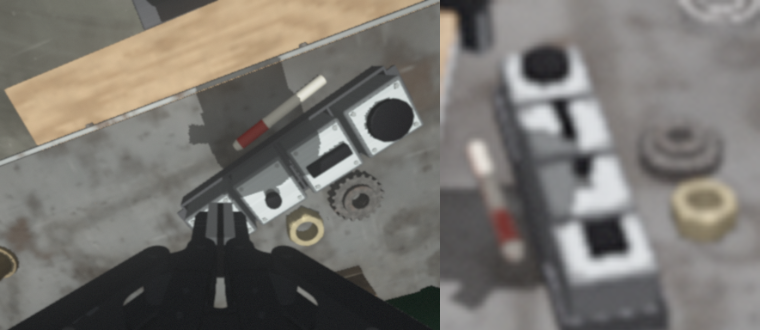

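The pictures show the round (545,63), bar (568,118) and square (605,237) caps low, and the small cap (583,170) still standing out. The loose parts have not moved, and the arm is clear.

```bash
python3 -c "
from plant import ticket
print(ticket.close_job())"
```

```text
the job is handed in; nothing more can be done
None
```

I pushed the round, bar and square buttons onto their stops in that order (top at 72 mm each, about 8 N at most on the readings). The small round one still stands out, no loose part was disturbed, and the job is handed in; no verdict was shown.

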